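# Magnifier over the picture in the print drawer

### The arm

A 6-joint arm with a two-finger parallel gripper is mounted at the origin on the work surface. World frame = base frame: x ahead of the robot, y to its left, z up, the work surface at z = 0. Lengths are in m, angles in rad, forces in N, time in s.
With the tool pointing down it reaches from about 0.25 to 0.725 m from the base axis. Payload 4 kg.
Tool frame: the origin (TCP) lies midway between the tips of the shut fingers; the grasp point (between the pads) lies grip_point_offset behind it (grip_point_offset is the distance from the TCP to the grasp point, in m); z points along the fingers, y is the line along which they close (so a half turn about z gives the same grasp; the last joint's range is limited). The gripper opens to 85 mm and grips with 20 to 120 N. Pads are 22 mm wide; open, the fingers measure 114 mm over their backs; the gripper's body (76 mm by 85 mm) begins 54 mm behind the grasp point. The pads swing forward as they close: fully open they stand 13 mm farther back than shut.
Start: joints at [1.228, 0.241, 0.005, 1.335, 0, 1.571], TCP at [0.168, 0.471, 0.231] pointing down, gripper open.
Joint ranges: [-2.72, 2.72], [-1.05, 1.87], [-1.09, 1.28], [-1.99, 2.15], [-1.42, 1.44], [-3.14, 3.14]. Speed limits (rad/s): [2.79, 2.79, 3.14, 3.14, 3.14, 3.14].

### API

Orientations are given as a unit quaternion [x, y, z, w].
In Python, from workcell import * gives the robot as it stands. The module is installed in compiled form; this text tells all that it offers.
- The arm moves only by the tool arm_command, never from a script. Its arguments are lists of equal length, an entry for each row: "slide": the shift along the tool's x, y, z in cm, a list of three; "spin": the turn about the tool's z in degrees. A call has exactly 5 rows; each row is the pose to reach, as a shift and turn from the pose commanded when the call began, along the tool's axes at that moment; what a row does not reach only later rows make up. A row lasts 1/8 s, in which the tool goes at most 62.5 mm and 10.7 degrees, less where a joint would pass 70% of its speed; a pose out of reach is approached as far as the arm can. A call with a gripper value outside its range is refused whole. "jaw" is the finger opening in cm, from 0 to 8.54, set as the call begins (left out, the last holds). The fingers move at their own pace and stop on an object; the grip force is fixed at half the most. Time passes only in rows, so rows that repeat a pose let the fingers close, or fill a call up. It gives the time, the measured TCP pose, the force, the opening and the grip force at its end, in the units of the state.
- get_obs(): the state, without advancing time (a new reading comes with each control period).
- camera(name): name is "side" or "top"; returns a dict with "pixels" (400x640x3 uint8, red, green, blue), "range_z" (400x640 float32, m along the optical axis (not along the pixel's ray), 0 where there is no reading), "intrinsics" (3x3 intrinsics, pixels), "rvec" (rotation vector, rad) and "tvec" (3), from world to camera coordinates, as OpenCV has them. Camera axes: x right, y down, z forward; pixel columns grow to the right and rows downward; lengths in m; the calibration is good to about 2 mm. A picture is of the moment at which its call begins.
- job_done(): hands the job in; it is judged then, once.
Trained networks look in a picture, given as the dict that the camera call returned (one of the last four; its "shot" number tells which), for a name from the list of things; names that differ only in an ending like _2 or _b are one class to them, and where a whole thing is asked for, a point or a joint stands for the part that bears it (a point fixed in the world has none). Each returns a list of dicts, best first, with "confidence" (0 to 1); they miss things now and then, are a little off and sometimes report something else, mostly with a low value. They report only what shows in the picture. A call takes as long as a camera call. They do not tell look-alikes from the thing itself.
- recognise(picture, thing): "centre" ([column, row] in pixels, amid what is visible of it).
- landmark_of(picture, thing): "centre" ([column, row] in pixels: a listed point, or the origin of a listed thing).
The state is a dict: "clock": time; "joint_pos": joint angles; "joint_vel": joint speeds; "tau": joint torques, N m; "eef_pos": TCP position; "tool_rot": TCP orientation; "ft_force": force on the tool from outside, world axes, zero at the start; "ft_torque": the same for the moment, N m; "grip_width": finger opening in m; "grasp_force": force on a finger pad.
Only numpy, scipy, OpenCV 4.12 (cv2) and the standard library are available. Lean on these libraries where they do the work, as an engineer would, in place of code of your own. Each camera call takes 0.05 s, during which the arm holds its last target. There are 200 camera calls.

### The job

Pull the top drawer of the little print cabinet out to its stop. Then draw the magnifying glass out of its wooden block and hold it level over the middle of the small framed picture in that drawer, about 10 cm above it. Do not touch the picture, leave the other things on the bench where they are, and finish still holding the glass there, steady and clear of everything.

Things in the scene. Friction and masses are not known exactly. Their poses are not given: they have to be found in the camera images.
- cabinet: wooden print cabinet with three shallow drawers, 250 mm deep (x) x 220 mm wide (y) x 170 mm high, fixed to the bench. Origin at the centre of its underside; its x axis points from the drawer fronts to the back, so the drawers slide out along -x.
- cabinet_drawer0 (a joint): top drawer: how far it is pulled out, in m; 0 shut, 0.174 at its stop; starts shut or up to 20 mm ajar, slides with about 1 N of friction and stays where it is left. Its tray is open on top, 217 mm long, walls 35 mm high; the drawer front is 46 mm high and 214 mm wide, from about 112 to 158 mm above the bench.
- cabinet_drawer0_handle (a point): middle of the top drawer's bar handle: a level round bar 11 mm thick, 110 mm long, parallel to the cabinet's y, 35 mm in front of the drawer's face (29 mm clear gap), about 138 mm above the bench, on two 8 mm posts 47 mm either side of the middle. Moves with the drawer.
- picture: small framed picture lying loose, face up, on the floor of the top drawer, in its front half: 85 x 110 x 14 mm, dark wooden frame 12 mm wide round a pale mount; its upper face is about 133 mm above the bench. Origin at the centre of its underside, z up, x along the short side. Hidden until the drawer is pulled out; it rides with the drawer.
- stand: dark wooden bench block that holds the magnifying glass, 120 mm (x) x 106 mm (y) x 55 mm high, heavy and fixed. Origin at the centre of its underside. A slot 13 mm wide and 86 mm long (along y) runs down into it, leaning 38 degrees from upright, with its top towards the block's -x side; it is 52 mm deep measured along its slope.
- magnifier: hand magnifier, 190 mm long: round glass in a black rim (80 mm across, 10 mm thick) with a straight black handle. Origin at the lens centre, z axis = lens axis (either face may look up), x axis along the handle. At the start it stands lens down in the block's slot, handle up, leaning 38 degrees from upright, lens centre 45 mm above the bench; it comes free when drawn 55 mm along its own x.
- magnifier_grip (a point): middle of the magnifier's handle, 98 mm from the lens centre; same axes as the magnifier. The handle is flat-sided, 104 mm long (along x), 20 mm wide (along y), 15 mm thick (along z); a short steel neck joins it to the rim. The whole weighs about 0.14 kg, its centre of mass about 38 mm from the lens centre towards the handle.
- spray_bottle: white spray bottle with a red trigger head, 70 mm across and 180 mm high, standing; origin at the centre of its base. A bystander.
- tape_roll: roll of paper tape lying flat, 100 mm across, 25 mm high, 76 mm hole; origin at the centre of its underside. A bystander.
- corner_sample: L-shaped corner sample of gilt picture moulding lying flat, both legs 130 mm long outside, 32 mm wide, 22 mm high; origin on the underside in the corner where the legs' middle lines meet, legs along +x and +y. A bystander.
There are look-alikes about, which are no part of the job. What is shaped like the magnifier but blue is not meant. There is more than one size of the stand; the job needs the smaller.

How it is judged:
By the outcome, as a careful person would: the job done as asked, in the order asked, and still so for the second after the job is handed in, while the arm keeps its last pose, push and grip.
It also fails if it takes over 51 s, if anything falls off the work surface, if the arm or the gripper's body presses on something with over 40 N, if the wrist force passes 120 N, or if a joint passes its speed limit or range.

## Working session

There is one attempt and no reset: what is moved stays moved. The work goes in short steps, Python scripts to look and compute and a tool call to move; the robot and the scene stay as the last step left them, time stands still between calls to the robot, and variables do not carry over. Pictures are saved under pics/ and viewed, at most 10 in all, crops included, and the job is handed in when it is done.

Besides the shell and the picture viewer there is one more tool, called after ">>>" in YAML: its name, and indented under it one key for each argument. arm_command: Moves the arm, as the interface text tells. Its arguments: {"type":"object","properties":{"slide":{"type":"array","items":{"type":"array","items":{"type":"number"}}},"spin":{"type":"array","items":{"type":"number"}},"jaw":{"type":"number"}},"required":["slide","spin"]}

```bash
mkdir -p pics
cat > h.py <<'E'
from workcell import *
import numpy as np, cv2
from scipy.spatial.transform import Rotation as R
def cal(p):
    return np.array(p["intrinsics"]),R.from_rotvec(np.ravel(p["rvec"])).as_matrix(),np.ravel(p["tvec"])
def cloud(p):
    K,Rm,t=cal(p); z=p["range_z"]; v,u=np.mgrid[:400,:640]
    c=np.stack([(u-K[0,2])/K[0,0]*z,(v-K[1,2])/K[1,1]*z,z],-1)
    w=(c-t)@Rm; w[z==0]=np.nan; return w
def onplane(p,uv,h):
    K,Rm,t=cal(p); d=Rm.T@np.linalg.inv(K)@np.array([uv[0],uv[1],1.]); o=-Rm.T@t
    return o+d*(h-o[2])/d[2]
def save(p,n): cv2.imwrite("pics/"+n+".png",cv2.cvtColor(p["pixels"],cv2.COLOR_RGB2BGR))
E
python3 - <<'E'
from h import *
np.set_printoptions(precision=3,suppress=True)
for c in("top","side"):
    p=camera(c); save(p,c+"0"); w=cloud(p); print(c,-cal(p)[1].T@cal(p)[2])
    for t in["cabinet","cabinet_drawer0_handle","stand","magnifier","magnifier_grip","spray_bottle","tape_roll","corner_sample"]:
        for f in(recognise,landmark_of):
            for r in f(p,t)[:3]:
                u=np.array(r["centre"]); i=np.clip(np.round(u).astype(int),0,[639,399])
                print(t,f.__name__[:4],round(r["confidence"],2),u.round(1),w[i[1],i[0]])
o=get_obs();print(o)
E
```

```text
top [0.481 0.088 1.294]
cabinet call 0.62 [348.3 145. ] [ 0.766 -0.016  0.168]
cabinet call 0.21 [226.6 227.8] [0.525 0.376 0.056]
cabinet_drawer0_handle call 0.71 [346.6 181.9] [ 0.654 -0.011  0.157]
stand call 0.81 [234.8 213.4] [0.574 0.351 0.051]
stand call 0.57 [301.7 239.8] [0.482 0.132 0.07 ]
stand call 0.97 [301.7 242.1] [0.475 0.132 0.072]
stand call 0.92 [234.8 214.4] [0.571 0.35  0.054]
magnifier call 0.9 [230.5 226.5] [0.53  0.358 0.09 ]
magnifier call 0.86 [231.6 220.3] [0.551 0.36  0.055]
magnifier call 0.75 [182.1 213.6] [0.577 0.537 0.013]
magnifier_grip call 0.79 [179.  217.8] [0.564 0.548 0.01 ]
magnifier_grip call 0.6 [233.6 224.2] [0.537 0.349 0.073]
magnifier_grip call 0.79 [169.4 240.1] [ 0.491  0.585 -0.001]
magnifier_grip call 0.77 [233. 236.] [ 0.5    0.369 -0.002]
spray_bottle call 0.88 [454.1 225.3] [ 0.518 -0.341  0.128]
spray_bottle call 0.71 [448.  225.5] [ 0.516 -0.329  0.108]
tape_roll call 0.93 [236.8 157.2] [0.771 0.354 0.006]
tape_roll call 0.39 [345.6 182.3] [ 0.654 -0.008  0.154]
tape_roll call 0.75 [244.2 161.4] [0.758 0.331 0.002]
corner_sample 
[... 1131 characters left out ...]
.089]
spray_bottle call 0.88 [369.4 165.8] [ 0.525 -0.321  0.006]
spray_bottle call 0.18 [338.5 286.5] [0.552 0.362 0.056]
tape_roll call 0.83 [247.6 273.1] [ 0.772  0.291 -0.001]
tape_roll call 0.91 [250.7 282.9] [ 0.754  0.322 -0.   ]
{'clock': 1.7, 'joint_pos': array([ 1.228,  0.241,  0.005,  1.335, -0.   ,  1.571]), 'joint_vel': array([ 0.001, -0.001, -0.   ,  0.001,  0.   , -0.001]), 'tau': array([ -0.001, -37.221,  25.269,   0.001,   0.   ,  -0.   ]), 'eef_pos': array([0.168, 0.471, 0.231]), 'tool_rot': array([ 0.171,  0.985, -0.   , -0.   ]), 'ft_force': array([-0.581, -0.393, -0.13 ]), 'ft_torque': array([-0.018,  0.001, -0.004]), 'grasp_force': 0.0, 'grip_width': 0.0854013956130919}
```

View pics/top0.png

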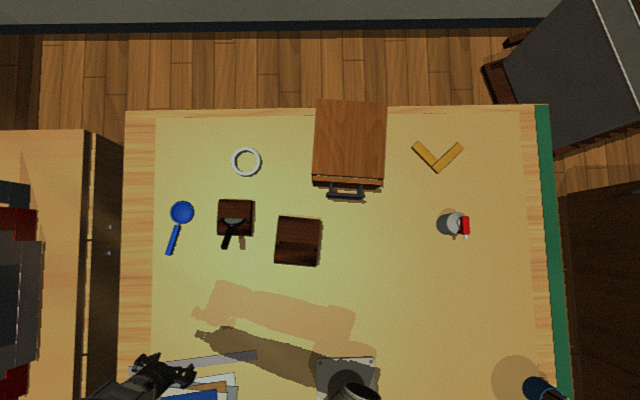

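View pics/side0.png

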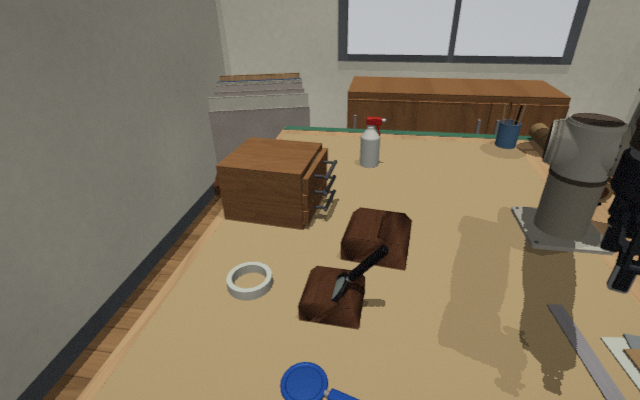

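```bash
python3 - <<'E'
from h import *
np.set_printoptions(precision=4,suppress=True)
P={c:camera(c) for c in("top","side")}
W={c:cloud(P[c]) for c in P}
def box(w,lo,hi,m=None):
    k=np.all((w>lo)&(w<hi),-1)
    if m is not None:k&=m
    return w[k]
for c in P:
    w=W[c]; d=P[c]["pixels"].astype(int)
    a=box(w,[.6,-.2,.16],[.95,.2,.18]);print(c,"cab top",len(a),a[:,2].mean(),cv2.minAreaRect(a[:,:2].astype(np.float32)), a[:,:2].min(0))
    a=box(w,[.62,-.12,.12],[.672,.1,.15]);print("handle",len(a));
    if len(a): print(a.mean(0),a.min(0),a.max(0),cv2.fitLine(a[:,:2].astype(np.float32),cv2.DIST_L1,0,.01,.01).ravel())
    a=box(w,[.48,.27,.045],[.67,.45,.06]);print("stand",len(a),cv2.minAreaRect(a[:,:2].astype(np.float32)))
    a=box(w,[.4,.07,.062],[.56,.2,.085]);print("bigstand",len(a),a[:,2].mean(),cv2.minAreaRect(a[:,:2].astype(np.float32)))
    a=box(w,[.4,.28,.075],[.6,.45,.25],d.max(-1)<70);print("mag",len(a))
    if len(a)>5:
        l=cv2.fitLine(a.astype(np.float32),cv2.DIST_HUBER,0,.01,.01).ravel();print(l,a.min(0),a.max(0),"elev",np.degrees(np.arcsin(abs(l[2]))))
    for t,h in(("cabinet_drawer0_handle",.138),("magnifier_grip",.122),("magnifier",.045),("stand",0)):
        for r in landmark_of(P[c],t)[:3]:print(t,r["confidence"],r["centre"],onplane(P[c],r["centre"],h))
E
python3 -c "import workcell;print([n for n in dir(workcell) if n[0]!='_']); print(getattr(workcell,'grip_point_offset',None))"
```

```text
top cab top 5478 0.16881154719096722 ((0.7792097330093384, -0.021691441535949707), (0.22002598643302917, 0.25446927547454834), 85.07586669921875) [ 0.6484 -0.1397]
handle 234
[ 0.6483 -0.0132  0.1398] [ 0.62   -0.1159  0.1204] [0.6717 0.0956 0.1499] [0.0686 0.9976 0.6537 0.0002]
stand 926 ((0.560515820980072, 0.3558034598827362), (0.10642878711223602, 0.11565213650465012), 87.1150894165039)
bigstand 1425 0.07020712192179798 ((0.478567510843277, 0.14165811240673065), (0.1271749585866928, 0.1413482278585434), 84.74983215332031)
mag 161
[-0.6186  0.0498  0.7842  0.4985  0.3575  0.1268] [0.4626 0.342  0.0751] [0.5401 0.3695 0.1675] elev 51.64367
cabinet_drawer0_handle 0.83 [347.9, 194.4] [ 0.6183 -0.014   0.138 ]
magnifier_grip 0.93 [173.2, 240.0] [0.4897 0.5248 0.122 ]
magnifier_grip 0.86 [231.0, 235.1] [0.501  0.3481 0.122 ]
magnifier 0.91 [180.7, 211.4] [0.5836 0.5306 0.045 ]
magnifier 0.76 [233.0, 218.1] [0.558  0.3588 0.045 ]
stand 0.91 [234.8, 217.1] [0.5641 0.3624 0.    ]
stand 0.74 [300.2, 242.8] [0.4723 0.1406 0.    ]
side cab top 2834 0.16738631060979217 ((0.7912803888320923, -
[... 377 characters left out ...]
568141937, 0.14435191452503204), (0.12749575078487396, 0.13401876389980316), 83.09938049316406)
mag 482
[-0.6167  0.0095  0.7871  0.5018  0.3691  0.1195] [0.4628 0.3521 0.0752] [0.5392 0.374  0.1646] elev 51.916206
cabinet_drawer0_handle 0.91 [329.1, 170.0] [0.6231 0.0042 0.138 ]
magnifier_grip 0.61 [366.3, 263.6] [0.499  0.3646 0.122 ]
magnifier 0.96 [335.7, 288.2] [0.5577 0.3575 0.045 ]
magnifier 0.78 [306.1, 382.3] [0.5762 0.5668 0.045 ]
magnifier 0.53 [247.2, 283.3] [0.7404 0.3704 0.045 ]
stand 0.71 [376.9, 247.7] [0.4793 0.1524 0.    ]
stand 0.56 [331.7, 300.9] [0.567  0.3492 0.    ]
['Unreachable', 'camera', 'get_obs', 'grip_point_offset', 'job_done', 'landmark_of', 'recognise']
0.0187
```

```bash
cat >> h.py <<'E'
def plan(target,az=None):
    "target TCP; az = world azimuth deg wanted of tool y"
    o=get_obs(); M=R.from_quat(o["tool_rot"]).as_matrix(); y=M[:,1]
    s=(np.asarray(target)-o["eef_pos"])@M*100
    a=np.degrees(np.arctan2(y[1],y[0])); sp=0 if az is None else (a-az+90)%180-90
    print("slide",s.round(2),"spin",round(sp,2),"| pos",o["eef_pos"].round(4),"az",round(a,2),"tool z",M[:,2].round(3),"t",round(o["clock"],2),"F",o["ft_force"].round(1),"q",o["joint_pos"].round(2))
E
python3 - <<'E'
from h import *
np.set_printoptions(precision=4,suppress=True)
for c in("top","side"):
    w=cloud(camera(c))
    a=w[np.all((w>[.595,-.09,.128])&(w<[.635,.07,.15]),-1)];print(len(a),a.mean(0),a.min(0),a.max(0),cv2.fitLine(a[:,:2].astype(np.float32),cv2.DIST_HUBER,0,.01,.01).ravel())
    a=w[np.all((w>[.635,-.13,.12])&(w<[.7,.1,.15]),-1)];print(len(a),cv2.fitLine(a[:,:2].astype(np.float32),cv2.DIST_L1,0,.01,.01).ravel())
plan([.62,-.008,.135-.0+.08],-5)
E
```

```text
158 [ 0.6189 -0.01    0.1406] [ 0.6086 -0.0662  0.1319] [0.6341 0.0504 0.1479] [ 0.0725  0.9974  0.6179 -0.0055]
213 [0.0804 0.9968 0.6556 0.0188]
108 [0.6221 0.001  0.1388] [ 0.6116 -0.0617  0.1301] [0.6344 0.0558 0.1422] [ 0.0432  0.9991  0.6204 -0.0075]
383 [ 0.1087  0.9941  0.6578 -0.0017]
slide [-58.66 -29.91   1.63] spin 75.36 | pos [0.1681 0.4709 0.2313] az 70.36 tool z [ 0. -0. -1.] t 2.3 F [-0.   0.3 -1. ] q [ 1.23  0.24  0.01  1.34 -0.    1.57]
```

>>> arm_command:
  slide:
    - [-58.66,-29.91,0]
    - [-58.66,-29.91,0]
    - [-58.66,-29.91,0]
    - [-58.66,-29.91,0]
    - [-58.66,-29.91,0]
  spin: [10,20,30,40,50]
  jaw: 2.7

```text
clock: 2.92
eef_pos: [0.3838, 0.2421, 0.2316]
tool_rot: [0.573, 0.819, 0.001, 0.0]
ft_force: [1.0, 0.9, 0.4]
grip_width: 0.0271
grasp_force: 0.0
```

```bash
python3 -c "
from h import *
plan([.619,-.008,.22],-4.7)"
```

```text
slide [-31.56  13.52   1.16] spin 24.74 | pos [0.3838 0.2421 0.2316] az 20.04 tool z [ 0.001  0.001 -1.   ] t 2.92 F [1.  0.9 0.4] q [ 0.56  0.15 -0.11  1.31  0.    1.78]
```

>>> arm_command:
  slide:
    - [-31.5,13.5,0]
    - [-31.5,13.5,0]
    - [-31.5,13.5,0]
    - [-31.5,13.5,0]
    - [-31.5,13.5,0]
  spin: [8,16,24.7,24.7,24.7]

```text
clock: 3.55
eef_pos: [0.5992, 0.0155, 0.2314]
tool_rot: [0.733, 0.68, 0.0, 0.0]
ft_force: [1.4, 0.7, 0.3]
grip_width: 0.0271
grasp_force: 0.0
```

>>> arm_command:
  slide:
    - [0,0,0]
    - [0,0,0]
    - [0,0,0]
    - [0,0,0]
    - [0,0,0]
  spin: [0,0,0,0,0]

```text
clock: 4.18
eef_pos: [0.5976, 0.0181, 0.2319]
tool_rot: [0.733, 0.68, 0.0, 0.0]
ft_force: [0.7, 0.1, 0.7]
grip_width: 0.027
grasp_force: 0.0
```

```bash
python3 -c "
from h import *
plan([.619,-.008,.122],-4.7)"
```

```text
slide [-2.44  2.32 10.99] spin 0.44 | pos [0.5976 0.0181 0.2319] az -4.26 tool z [ 0.001  0.    -1.   ] t 4.17 F [0.7 0.1 0.7] q [ 0.03  0.44  0.29  1.42 -0.    1.68]
```

>>> arm_command:
  slide:
    - [-2.4,2.3,0]
    - [-2.4,2.3,1.5]
    - [-2.4,2.3,4]
    - [-2.4,2.3,6]
    - [-2.4,2.3,7]
  spin: [0.4,0.4,0.4,0.4,0.4]

```text
clock: 4.8
eef_pos: [0.6175, -0.0078, 0.1594]
tool_rot: [0.736, 0.678, -0.001, -0.001]
ft_force: [0.7, -0.4, 0.2]
grip_width: 0.0268
grasp_force: 0.0
```

Run:
```python
from h import *
plan([.619,-.008,.122],-4.7)
p=camera("side"); save(p,"s1"); q=p["pixels"][100:260,220:420]
cv2.imwrite("pics/s1c.png",cv2.resize(q[:,:,::-1],None,fx=3.5,fy=3.5,interpolation=cv2.INTER_CUBIC))
```

```text
slide [-0.01  0.17  3.74] spin 0.0 | pos [ 0.6175 -0.0078  0.1594] az -4.7 tool z [-0.003  0.    -1.   ] t 4.8 F [ 0.7 -0.4  0.2] q [-0.01  0.51  0.22  1.28  0.    1.64]
```

View pics/s1c.png

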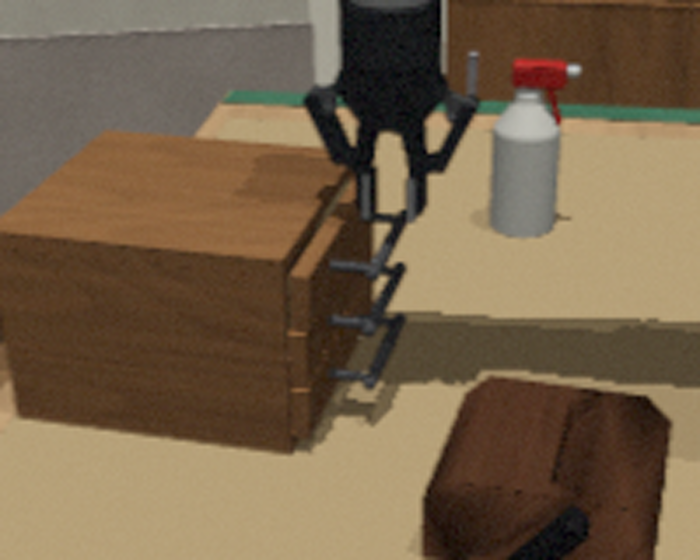

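>>> arm_command:
  slide:
    - [0,0.15,1]
    - [0,0.15,2]
    - [0,0.15,2.8]
    - [0,0.15,3.5]
    - [0,0.15,3.5]
  spin: [0,0,0,0,0]

```text
clock: 5.48
eef_pos: [0.62, -0.0086, 0.1255]
tool_rot: [0.736, 0.677, -0.0, -0.0]
ft_force: [-0.5, -0.4, 0.5]
grip_width: 0.0268
grasp_force: 0.0
```

>>> arm_command:
  slide:
    - [0,0,0]
    - [0,0,0]
    - [0,0,0]
    - [0,0,0]
    - [0,0,0]
  spin: [0,0,0,0,0]
  jaw: 0.4

```text
clock: 6.1
eef_pos: [0.6206, -0.0087, 0.1266]
tool_rot: [0.736, 0.677, 0.0, 0.0]
ft_force: [0.1, 0.3, 1.5]
grip_width: 0.0084
grasp_force: 58.6
```

>>> arm_command:
  slide:
    - [0,-2,0]
    - [0,-5,0]
    - [0,-9,0]
    - [0,-12.5,0]
    - [0,-14.5,0]
  spin: [0,0,0,0,0]

```text
clock: 6.72
eef_pos: [0.475, 0.004, 0.1266]
tool_rot: [0.736, 0.677, 0.001, 0.0]
ft_force: [2.2, 1.5, -1.2]
grip_width: 0.0087
grasp_force: 59.6
```

>>> arm_command:
  slide:
    - [0,-0.4,0]
    - [0,-0.8,0]
    - [0,-1.2,0]
    - [0,-1.5,0]
    - [0,-1.5,0]
  spin: [0,0,0,0,0]

```text
clock: 7.35
eef_pos: [0.4613, 0.0051, 0.1266]
tool_rot: [0.736, 0.677, 0.001, -0.0]
ft_force: [0.5, 5.0, 2.4]
grip_width: 0.009
grasp_force: 60.0
```

>>> arm_command:
  slide:
    - [0,-0.2,0]
    - [0,-0.4,0]
    - [0,-0.6,0]
    - [0,-0.7,0]
    - [0,-0.7,0]
  spin: [0,0,0,0,0]

```text
clock: 7.98
eef_pos: [0.4544, 0.0057, 0.1265]
tool_rot: [0.736, 0.677, 0.001, -0.0]
ft_force: [1.1, 5.8, 2.9]
grip_width: 0.0084
grasp_force: 60.0
```

>>> arm_command:
  slide:
    - [0,-0.2,0]
    - [0,-0.4,0]
    - [0,-0.6,0]
    - [0,-0.8,0]
    - [0,-0.8,0]
  spin: [0,0,0,0,0]

```text
clock: 8.6
eef_pos: [0.4492, 0.0061, 0.1266]
tool_rot: [0.736, 0.677, 0.002, 0.002]
ft_force: [8.3, 4.9, -4.5]
grip_width: 0.0085
grasp_force: 59.3
```

>>> arm_command:
  slide:
    - [0,-0.1,0]
    - [0,-0.2,0]
    - [0,-0.3,0]
    - [0,-0.3,0]
    - [0,-0.3,0]
  spin: [0,0,0,0,0]

```text
clock: 9.22
eef_pos: [0.4492, 0.0061, 0.1267]
tool_rot: [0.736, 0.677, 0.004, 0.004]
ft_force: [15.5, 3.7, -11.5]
grip_width: 0.0083
grasp_force: 58.6
```

>>> arm_command:
  slide:
    - [0,0.6,0]
    - [0,0.6,0]
    - [0,0.6,0]
    - [0,0.6,0]
    - [0,0.6,0]
  spin: [0,0,0,0,0]

```text
clock: 9.85
eef_pos: [0.4497, 0.0061, 0.1266]
tool_rot: [0.736, 0.677, 0.001, -0.0]
ft_force: [1.4, 4.4, 1.9]
grip_width: 0.0084
grasp_force: 60.2
```

>>> arm_command:
  slide:
    - [0,0,0]
    - [0,0,0]
    - [0,0,0]
    - [0,0,-1]
    - [0,0,-4]
  spin: [0,0,0,0,0]
  jaw: 2.7

```text
clock: 10.48
eef_pos: [0.4477, 0.0054, 0.1659]
tool_rot: [0.736, 0.677, -0.002, -0.001]
ft_force: [0.1, -0.1, -0.3]
grip_width: 0.0274
grasp_force: 0.0
```

>>> arm_command:
  slide:
    - [0,0,-4]
    - [0,0,-8]
    - [0,0,-10]
    - [0,0,-10]
    - [0,0,-10]
  spin: [0,0,0,0,0]

```text
clock: 11.1
eef_pos: [0.4486, 0.0055, 0.2656]
tool_rot: [0.736, 0.677, -0.001, -0.0]
ft_force: [0.1, 0.2, 0.3]
grip_width: 0.027
grasp_force: 0.0
```

Run:
```python
from h import *
plan([.5,.36,.27],87)
p=camera("top"); save(p,"t2"); q=p["pixels"][120:290,160:400]
cv2.imwrite("pics/t2c.png",cv2.resize(q[:,:,::-1],None,fx=3.3,fy=3.3,interpolation=cv2.INTER_CUBIC))
for r in landmark_of(p,"picture")[:2]: print(r,onplane(p,r["centre"],.119))
w=cloud(p)
a=w[np.all((w>[.43,-.09,.128])&(w<[.47,.1,.15]),-1)];print(len(a),np.round(a.mean(0),4) if len(a) else 0)
```

```text
slide [35.75  2.19 -0.45] spin 88.26 | pos [0.4486 0.0055 0.2656] az -4.74 tool z [-0.001 -0.    -1.   ] t 11.1 F [0.1 0.2 0.3] q [ 0.01  0.13 -0.05  1.4  -0.    1.67]
{'centre': [349.9, 210.6], 'confidence': 0.8} [ 0.5695706  -0.02049345  0.119     ]
54 [0.4537 0.0465 0.1404]
```

View pics/t2c.png

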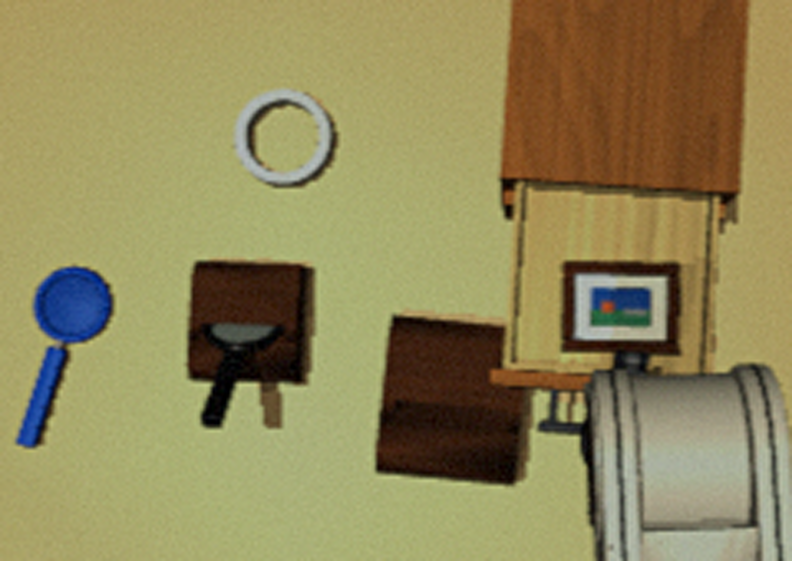

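>>> arm_command:
  slide:
    - [35.5,1.8,0]
    - [35.5,1.8,0]
    - [35.5,1.8,0]
    - [35.5,1.8,0]
    - [35.5,1.8,0]
  spin: [-10,-20,-30,-40,-50]
  jaw: 5.0

```text
clock: 11.82
eef_pos: [0.4903, 0.317, 0.265]
tool_rot: [0.378, 0.926, -0.001, -0.0]
ft_force: [1.3, -0.0, 0.1]
grip_width: 0.05
grasp_force: 0.0
```

>>> arm_command:
  slide:
    - [0,0,0]
    - [0,0,0]
    - [0,0,0]
    - [0,0,0]
    - [0,0,0]
  spin: [-10,-20,-30,-41.7,-41.7]

```text
clock: 12.45
eef_pos: [0.4902, 0.3151, 0.265]
tool_rot: [0.027, 1.0, -0.001, -0.001]
ft_force: [-0.5, -0.0, 0.7]
grip_width: 0.0501
grasp_force: 0.0
```

```bash
cat > pic.py <<'E'
from h import *
np.set_printoptions(precision=4,suppress=True)
p=camera("top"); w=cloud(p); d=p["pixels"].astype(int); K,Rm,t=cal(p)
# picture frame: dark pixels near drawer region
c,_=cv2.projectPoints(np.array([[[.57,-.02,.133]]]),p["rvec"],p["tvec"],K,None); u,v=c.ravel().astype(int)
m=np.zeros((400,640),np.uint8); m[v-22:v+22,u-26:u+26]=1
k=((d.sum(-1)<200)&(m>0)).astype(np.uint8)
n,l,s,_=cv2.connectedComponentsWithStats(k); i=1+np.argmax(s[1:,4]); vv,uu=np.where(l==i)
b=cv2.minAreaRect(np.float32([onplane(p,(a,e),.133)[:2] for a,e in zip(uu,vv)])); print("frame",b,s[i])
E
python3 - <<'E'
from pic import *
plan([.496,.358,.104],87.3)
E
```

```text
frame ((0.5623670220375061, -0.01219528540968895), (0.10837521404027939, 0.08550999313592911), 86.93223571777344) [330 199  36  29 385]
slide [-0.36  4.34 16.11] spin -0.44 | pos [0.4903 0.3151 0.2652] az 86.86 tool z [-0.002 -0.001 -1.   ] t 12.5 F [ 0.1 -0.4 -0.6] q [ 0.57  0.4   0.32  1.49 -0.    0.63]
```

>>> arm_command:
  slide:
    - [-0.4,4.3,0]
    - [-0.4,4.3,2]
    - [-0.4,4.3,6]
    - [-0.4,4.3,9]
    - [-0.4,4.3,9]
  spin: [-0.4,-0.4,-0.4,-0.4,-0.4]

```text
clock: 13.12
eef_pos: [0.495, 0.3567, 0.173]
tool_rot: [0.024, 1.0, -0.002, -0.003]
ft_force: [-0.1, 0.3, -0.2]
grip_width: 0.0498
grasp_force: 0.0
```

Run:
```python
from h import *
plan([.496,.358,.104],87.3)
out=[]
p=camera("side"); q=p["pixels"][150:350,270:470]; a=cv2.resize(q,(400,400),interpolation=cv2.INTER_CUBIC)
p=camera("top"); q=p["pixels"][170:270,180:280]; b=cv2.resize(q,(400,400),interpolation=cv2.INTER_CUBIC)
cv2.imwrite("pics/m3.png",np.hstack([a,b])[:,:,::-1])
```

```text
slide [-0.13  0.17  6.9 ] spin -0.05 | pos [0.495  0.3567 0.173 ] az 87.25 tool z [-0.006 -0.004 -1.   ] t 13.12 F [-0.1  0.3 -0.2] q [0.62 0.49 0.22 1.31 0.   0.67]
```

View pics/m3.png

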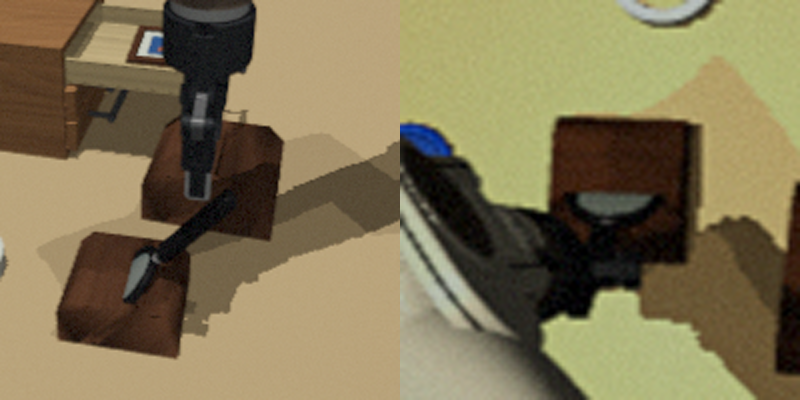

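Run:
```python
from h import *
p=camera("top")
im=cv2.imread("pics/t2.png").astype(int).sum(-1)
for r in range(232,250,2):
    k=np.where(im[r,215:245]<110)[0]+215
    print(r,k.min() if len(k) else 0,k.max() if len(k) else 0,len(k))
    # find z such that point on upper face line: x = xl -.617 s +.0059, z=.045+.787 s+.0046
    if len(k)>2:
        c=(k.min()+k.max())/2
        for xl in(.558,):
            f=lambda z:onplane(p,(c,r),z)[0]-(xl-.784*(z-.0496)+.0059)
            from scipy.optimize import brentq
            z=brentq(f,.0,.25); print("   ",onplane(p,(c,r),z).round(4), ((k.max()-k.min()+1)*(1.294-z)/401).round(4))
```

```text
232 218 244 27
    [0.5107 0.3491 0.1175] 0.0792
234 218 244 27
    [0.5043 0.3473 0.1256] 0.0787
236 225 230 6
    [0.4983 0.3562 0.1332] 0.0174
238 224 229 6
    [0.4923 0.3574 0.141 ] 0.0173
240 223 229 7
    [0.4862 0.3571 0.1487] 0.02
242 223 228 6
    [0.4803 0.3567 0.1562] 0.017
244 222 227 6
    [0.4745 0.3579 0.1637] 0.0169
246 221 227 7
    [0.4687 0.3576 0.171 ] 0.0196
248 222 226 5
    [0.463  0.3558 0.1783] 0.0139
```

>>> arm_command:
  slide:
    - [-0.1,0.05,2]
    - [-0.1,0.05,4]
    - [-0.1,0.05,6]
    - [-0.1,0.05,6.9]
    - [-0.1,0.05,6.9]
  spin: [0,0,0,0,0]

```text
clock: 13.9
eef_pos: [0.4983, 0.3587, 0.1079]
tool_rot: [0.023, 1.0, 0.0, 0.0]
ft_force: [-0.8, -0.3, 0.2]
grip_width: 0.0497
grasp_force: 0.0
```

>>> arm_command:
  slide:
    - [0,0,0]
    - [0,0,0]
    - [0,0,0]
    - [0,0,0]
    - [0,0,0]
  spin: [0,0,0,0,0]
  jaw: 1.0

```text
clock: 14.52
eef_pos: [0.4985, 0.3593, 0.1086]
tool_rot: [0.023, 1.0, 0.001, 0.001]
ft_force: [-2.0, -0.0, 5.7]
grip_width: 0.0187
grasp_force: 59.3
```

>>> arm_command:
  slide:
    - [0.62,0,-0.79]
    - [1.54,0,-1.97]
    - [2.47,0,-3.15]
    - [3.39,0,-4.33]
    - [4.3,0,-5.5]
  spin: [0,0,0,0,0]

```text
clock: 15.15
eef_pos: [0.4526, 0.3602, 0.1627]
tool_rot: [0.023, 1.0, -0.0, -0.002]
ft_force: [0.5, 0.2, -1.9]
grip_width: 0.0189
grasp_force: 58.6
```

>>> arm_command:
  slide:
    - [0.6,0,-0.8]
    - [1.5,0,-2]
    - [1.5,0,-2]
    - [1.5,0,-2]
    - [1.5,0,-2]
  spin: [0,0,0,0,0]

```text
clock: 15.78
eef_pos: [0.4399, 0.3609, 0.1817]
tool_rot: [0.023, 1.0, -0.0, -0.0]
ft_force: [-0.5, 0.3, -1.7]
grip_width: 0.0192
grasp_force: 58.7
```

Run:
```python
from h import *
plan([.35,.39,.14],87.3)
p=camera("side"); q=p["pixels"][100:400,200:600]
cv2.imwrite("pics/m4.png",cv2.resize(q,(800,600),interpolation=cv2.INTER_CUBIC)[:,:,::-1])
```

```text
slide [9.12 2.49 4.17] spin 0.04 | pos [0.4399 0.3609 0.1817] az 87.34 tool z [-0.001 -0.001 -1.   ] t 15.78 F [-0.5  0.3 -1.7] q [0.69 0.4  0.1  1.27 0.   0.73]
```

View pics/m4.png

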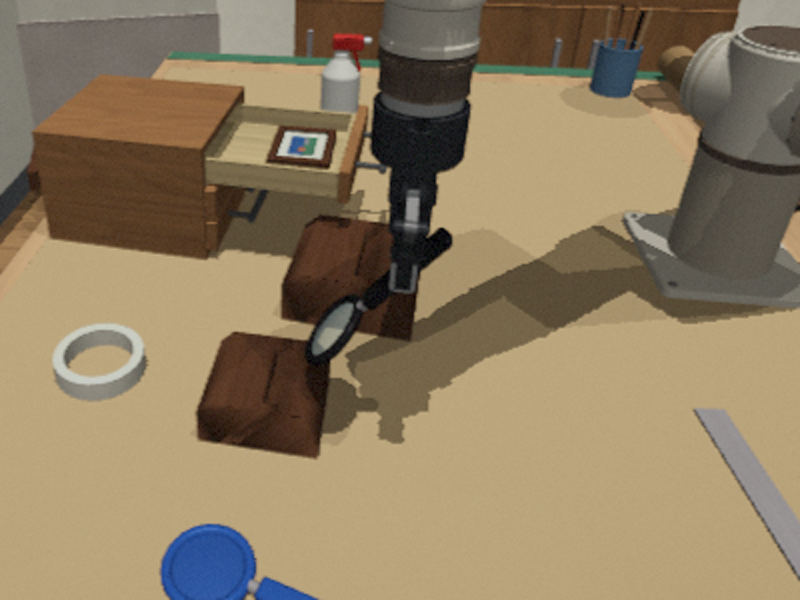

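>>> arm_command:
  slide:
    - [3,1,0]
    - [7,2.2,0]
    - [11.2,3.4,1]
    - [11.2,3.4,4]
    - [11.2,3.4,5]
  spin: [0,0,0,0,0]

```text
clock: 16.45
eef_pos: [0.3285, 0.3994, 0.1305]
tool_rot: [0.023, 1.0, -0.001, -0.001]
ft_force: [-0.6, 0.3, -2.8]
grip_width: 0.0193
grasp_force: 58.7
```

>>> arm_command:
  slide:
    - [0,0,1]
    - [0,0,2]
    - [0,0,2.8]
    - [0,0,3.4]
    - [0,0,3.4]
  spin: [0,0,0,0,0]

```text
clock: 17.08
eef_pos: [0.3299, 0.4003, 0.0984]
tool_rot: [0.023, 1.0, 0.0, 0.0]
ft_force: [-0.2, -0.7, -1.1]
grip_width: 0.0192
grasp_force: 59.1
```

>>> arm_command:
  slide:
    - [0.2,0,0.3]
    - [0.5,0,0.6]
    - [0.9,0,1]
    - [1.2,0,1.3]
    - [1.4,0,1.6]
  spin: [0,0,0,0,0]

```text
clock: 17.7
eef_pos: [0.3149, 0.402, 0.0844]
tool_rot: [0.023, 1.0, 0.002, -0.0]
ft_force: [-6.1, -0.6, 11.5]
grip_width: 0.0188
grasp_force: 58.1
```

>>> arm_command:
  slide:
    - [0.5,0,0.5]
    - [0.9,0,1.1]
    - [1.3,0,1.7]
    - [1.6,0,2.2]
    - [1.9,0,2.6]
  spin: [0,0,0,0,0]

```text
clock: 18.32
eef_pos: [0.2969, 0.4031, 0.0576]
tool_rot: [0.023, 1.0, 0.001, 0.001]
ft_force: [-2.4, -0.3, 4.7]
grip_width: 0.0188
grasp_force: 58.4
```

Run:
```python
from h import *
plan([.35,.39,.14],87.3)
p=camera("side"); q=p["pixels"][200:400,320:620]
cv2.imwrite("pics/m5.png",cv2.resize(q,(750,500),interpolation=cv2.INTER_CUBIC)[:,:,::-1])
```

```text
slide [-5.37 -1.04 -8.24] spin 0.1 | pos [0.2969 0.4031 0.0576] az 87.4 tool z [ 0.002  0.003 -1.   ] t 18.32 F [-2.4 -0.3  4.7] q [ 0.94  0.39 -0.28  0.9   0.    0.98]
```

View pics/m5.png

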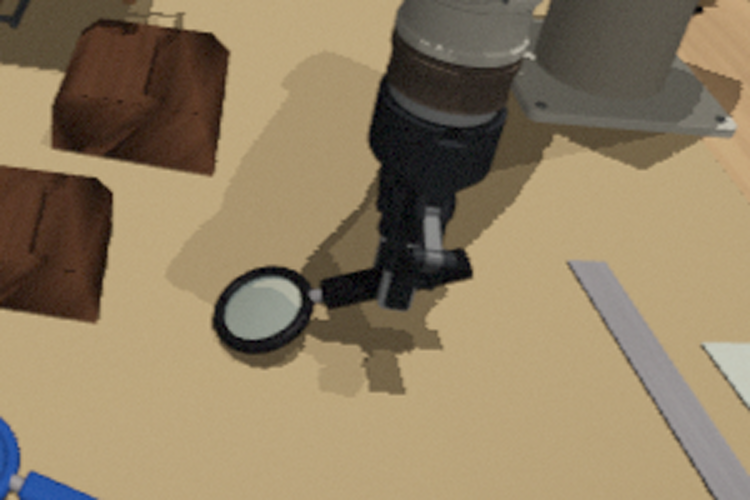

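>>> arm_command:
  slide:
    - [0.5,0,1]
    - [0.9,0,2]
    - [1.3,0,3]
    - [1.6,0,4]
    - [1.8,0,4.8]
  spin: [0,0,0,0,0]

```text
clock: 19.0
eef_pos: [0.2789, 0.403, 0.0077]
tool_rot: [0.023, 1.0, 0.0, 0.0]
ft_force: [-1.1, 1.9, 2.9]
grip_width: 0.0192
grasp_force: 58.5
```

>>> arm_command:
  slide:
    - [0,0,0.2]
    - [0,0,0.3]
    - [0,0,0.3]
    - [0,0,0.3]
    - [0,0,0.3]
  spin: [0,0,0,0,0]

```text
clock: 19.62
eef_pos: [0.2788, 0.4026, 0.0054]
tool_rot: [0.023, 1.0, 0.0, 0.0]
ft_force: [-2.1, 0.5, 1.4]
grip_width: 0.0189
grasp_force: 58.6
```

>>> arm_command:
  slide:
    - [0,0,0]
    - [0,0,0]
    - [0,0,0]
    - [0,0,0.1]
    - [0,0,0.2]
  spin: [0,0,0,0,0]
  jaw: 3.6

```text
clock: 20.25
eef_pos: [0.2788, 0.4025, 0.0032]
tool_rot: [0.023, 1.0, -0.0, -0.0]
ft_force: [0.4, 0.7, 0.3]
grip_width: 0.0357
grasp_force: 0.0
```

>>> arm_command:
  slide:
    - [0,0,0]
    - [0,0,0]
    - [0,0,0]
    - [0,0,0]
    - [0,0,0]
  spin: [0,0,0,0,0]
  jaw: 1.0

```text
clock: 20.88
eef_pos: [0.2787, 0.4026, 0.0033]
tool_rot: [0.023, 1.0, -0.0, -0.0]
ft_force: [-0.2, -0.6, 1.3]
grip_width: 0.0182
grasp_force: 60.9
```

>>> arm_command:
  slide:
    - [0,0,-1]
    - [0,0,-4]
    - [0,0,-9]
    - [0,0,-15]
    - [0,0,-20]
  spin: [0,0,0,0,0]

```text
clock: 21.5
eef_pos: [0.2788, 0.4027, 0.2061]
tool_rot: [0.023, 1.0, 0.001, 0.0]
ft_force: [1.4, 1.3, -1.8]
grip_width: 0.0186
grasp_force: 60.7
```

>>> arm_command:
  slide:
    - [0,0,-2]
    - [0,0,-3.5]
    - [0,0,-3.5]
    - [0,0,-3.5]
    - [0,0,-3.5]
  spin: [0,0,0,0,0]

```text
clock: 22.12
eef_pos: [0.2783, 0.402, 0.2369]
tool_rot: [0.023, 1.0, -0.001, -0.001]
ft_force: [1.2, -0.5, -1.2]
grip_width: 0.0184
grasp_force: 60.7
```

Run:
```python
from pic import *
print([ (r["confidence"],onplane(p,r["centre"],.119)) for r in landmark_of(p,"picture")[:2]])
s=camera("side")
for r in landmark_of(s,"picture")[:2]: print("side pic",r["confidence"],onplane(s,r["centre"],.119))
o=get_obs(); tz=o["eef_pos"][2]
for c,pp in(("top",p),("side",s)):
    for r in landmark_of(pp,"magnifier")[:3]: print(c,r["centre"],r["confidence"],onplane(pp,r["centre"],tz+.003))
    w=cloud(pp); dd=pp["pixels"].astype(int); e=o["eef_pos"]
    k=np.all((w>e+[.06,-.06,-.05])&(w<e+[.15,.07,.05]),-1); a=w[k]
    print(len(a))
    if len(a)>30:
        _,S,V=np.linalg.svd(a-np.median(a,0)); print("mean",a.mean(0),"normal",V[2],"min/max",a.min(0),a.max(0))
plan([.465,-.01,.23],87)
q=s["pixels"][100:400,240:640]
cv2.imwrite("pics/m6.png",cv2.resize(q,(800,600),interpolation=cv2.INTER_CUBIC)[:,:,::-1])
```

```text
frame ((0.5617882609367371, -0.011673357337713242), (0.10772500932216644, 0.08604451268911362), 88.12256622314453) [330 199  36  29 401]
[(0.66, array([ 0.5606, -0.0187,  0.119 ]))]
side pic 0.89 [ 0.5559 -0.0145  0.119 ]
top [201.7, 282.4] 0.95 [0.372  0.401  0.2407]
top [185.8, 212.0] 0.88 [0.5655 0.4471 0.2407]
678
mean [0.3764 0.3954 0.2411] normal [-0.0414  0.0012 -0.9991] min/max [0.3387 0.3567 0.2344] [0.416  0.435  0.2485]
side [303.2, 383.3] 0.74 [0.5462 0.6952 0.2407]
side [447.5, 228.2] 0.57 [0.3733 0.4019 0.2407]
1245
mean [0.3792 0.4044 0.2407] normal [-0.0378 -0.0159 -0.9992] min/max [0.3391 0.362  0.2318] [0.4188 0.4406 0.2452]
slide [-20.51 -40.36   0.82] spin 0.36 | pos [0.2787 0.4026 0.238 ] az 87.36 tool z [-0. -0. -1.] t 22.43 F [-0.2  1.  -1.6] q [ 0.97  0.22 -0.01  1.35 -0.    1.01]
```

View pics/m6.png

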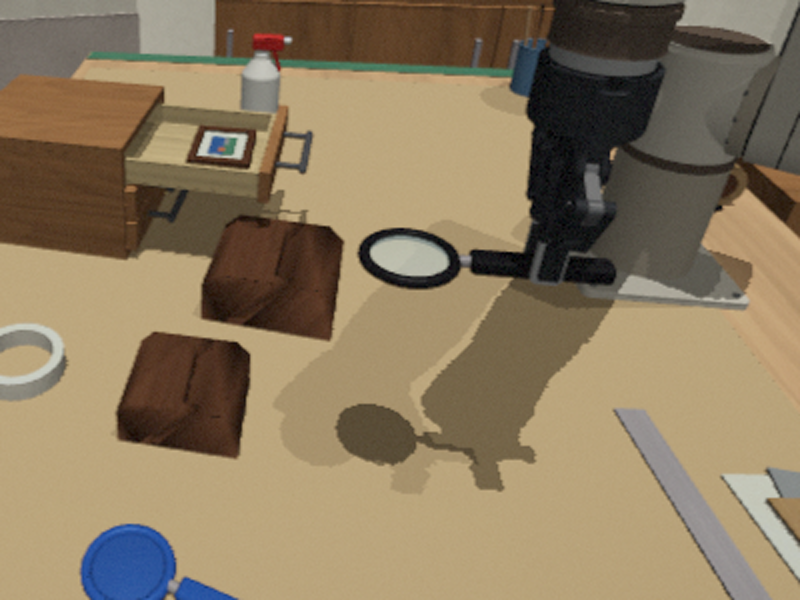

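>>> arm_command:
  slide:
    - [-1.5,-3,0]
    - [-4,-8,0]
    - [-7,-14,0]
    - [-10,-20,0]
    - [-12,-24,0]
  spin: [0,0,0,0,0]

```text
clock: 23.05
eef_pos: [0.3881, 0.1554, 0.2385]
tool_rot: [0.023, 1.0, 0.0, 0.0]
ft_force: [0.9, 0.5, -1.5]
grip_width: 0.0183
grasp_force: 60.6
```

>>> arm_command:
  slide:
    - [-2.5,-5,0]
    - [-5,-10,0]
    - [-7,-14,0]
    - [-8.2,-16.4,0.4]
    - [-8.2,-16.4,0.4]
  spin: [0,0,0,0,0]

```text
clock: 23.68
eef_pos: [0.4622, -0.0118, 0.2339]
tool_rot: [0.025, 1.0, -0.0, -0.0]
ft_force: [-0.4, 0.8, -2.4]
grip_width: 0.0181
grasp_force: 60.6
```

>>> arm_command:
  slide:
    - [0,0,0]
    - [0,0,0]
    - [0,0,0]
    - [0,0,0]
    - [0,0,0]
  spin: [0,0,0,0,0]

```text
clock: 24.3
eef_pos: [0.4619, -0.0099, 0.2344]
tool_rot: [0.023, 1.0, 0.0, 0.0]
ft_force: [-0.1, 0.4, -1.5]
grip_width: 0.0184
grasp_force: 60.6
```

Run:
```python
from h import *
np.set_printoptions(precision=4,suppress=True)
o=get_obs(); e=o["eef_pos"]; out=[]
for c in("top","side"):
    p=camera(c); w=cloud(p)
    a=w[np.all((w>e+[.055,-.06,-.02])&(w<e+[.15,.06,.03]),-1)]
    if len(a)>30:
        _,S,V=np.linalg.svd(a-np.median(a,0)); print(c,len(a),"mean",a.mean(0),"normal",V[2],"mid",(a.min(0)+a.max(0))/2, a.max(0)-a.min(0))
    for r in landmark_of(p,"magnifier")[:1]: print(r["confidence"],onplane(p,r["centre"],e[2]))
    for r in landmark_of(p,"picture")[:1]: print("pic",r["confidence"],onplane(p,r["centre"],.119))
    u=(250,130) if c=="top" else(220,80)
    out.append(cv2.resize(p["pixels"][u[1]:u[1]+150,u[0]:u[0]+200],(400,300),interpolation=cv2.INTER_CUBIC))
cv2.imwrite("pics/m7.png",np.hstack(out)[:,:,::-1])
plan([.4615,-.010,.233],87.36)
```

```text
top 613 mean [ 0.5602 -0.0151  0.2387] normal [0.0349 0.0007 0.9994] mid [ 0.5612 -0.0158  0.2394] [0.076  0.0793 0.0137]
0.88 [ 0.5621 -0.0194  0.2344]
pic 0.74 [ 0.5721 -0.0203  0.119 ]
side 318 mean [ 0.5614 -0.0051  0.2371] normal [-0.0304 -0.0269 -0.9992] mid [ 0.5604 -0.0086  0.2357] [0.0825 0.0774 0.0112]
0.93 [ 0.5581 -0.0375  0.2344]
pic 0.83 [0.5605 0.0104 0.119 ]
slide [0.04 0.03 0.13] spin -0.01 | pos [ 0.4619 -0.0103  0.2343] az 87.35 tool z [-0. -0. -1.] t 24.6 F [ 0.3  0.2 -2.4] q [-0.02  0.16 -0.08  1.32 -0.    0.02]
```

View pics/m7.png

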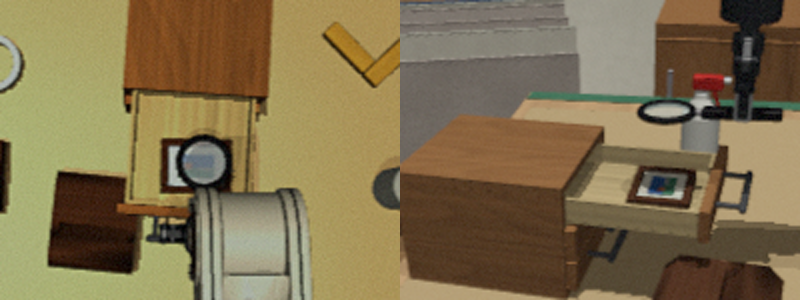

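```bash
python3 -c "
from workcell import *
print(job_done())"
```

```text
the job is handed in; nothing more can be done
None
```

The job was handed in at about 25 s with the top drawer out at its stop. The magnifying glass is held about 10 cm over the middle of the picture and within about 2° of level, clear of everything. To level it, I laid it briefly on bare bench and regripped it.

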